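# Fetch the round reference lens from its case and stand it on the light panel

## Robot

A 6-joint arm with a two-finger parallel gripper is mounted at the origin on the work surface. World frame = base frame: x ahead of the robot, y to its left, z up, the work surface at z = 0. Lengths are in m, angles in degrees, forces in N, time in s.
With the tool pointing down it reaches from about 0.4 to 0.825 m from the base axis. Payload 7 kg.
Tool frame: the origin (TCP) lies midway between the tips of the shut fingers; the grasp point (between the pads) lies 19 mm behind it; z points along the fingers, y is the direction in which the jaws open and shut (so a half turn about z gives the same grasp; the last joint's range is limited). The gripper opens to 88 mm and grips with 3 to 60 N. Pads are 19 mm wide; open, the fingers measure 130 mm over their backs; the gripper's body (78 mm by 193 mm) begins 47 mm behind the grasp point.
Start: joints at [-51.847, 20.546, 0.682, 0, -70.136, -16.507], TCP at [0.249, -0.627, 0.227] pointing down, gripper open.
Joint ranges: [-176.03, 176.03], [-82.01, 121.73], [-58.28, 71.71], [-173.87, 95.51], [-174.79, -0.11], [-173.66, 173.66]. Speed limits (degrees/s): [136.94, 136.94, 172.46, 180, 180, 180].

## Interface

Orientations are given as [roll, pitch, yaw] about the fixed x, y, z axes, in that order (R = Rz(yaw) Ry(pitch) Rx(roll)).
In Python, from plant import r gives the robot as it stands. The module is installed in compiled form; this text tells all that it offers.
- The arm moves only by the tool send_rows, never from a script. Its argument "motion" is a list of rows, each an object with "travel": the shift along the tool's x, y, z in m, a list of three; "spin": the turn about the tool's z in degrees. In form: [{"travel": [tx, ty, tz], "spin": spin}, ...]. A call has 1 to 5 rows; each row shifts and turns the pose as measured when the row begins, along the tool's axes as they then stand; what a row does not reach is not made up. A row lasts 1/12 s, in which the tool goes at most 41.7 mm and 7.16 degrees, less where a joint would pass 70% of its speed; a pose out of reach is approached as far as the arm can. A call is refused whole if a number of a shift passes 0.0417 or a number of a turn 7.16, either way. A call with a gripper value outside its range is refused whole. "gripper" is the gripper command: -1 is shut, 1 is fully open, values between are in proportion, set as the call begins (left out, the last holds). The fingers move at their own pace and stop on an object; "squeeze" is the grip in N (left out, the last holds). Time passes only in rows, so rows that do not move let the fingers close. It gives the time, the measured TCP pose, the force and the opening at its end, in the units of the state.
- r.get_state(): the state, without advancing time (a new reading comes with each control period).
- r.capture(name): name is "scene" or "side" or "wrist"; returns (picture, depth): 400x640x3 uint8, blue, green, red; 400x640 float32, m along the optical axis (not along the pixel's ray), 0 where there is no reading.
- r.get_calibration(name): a dict with "fov_y" (degrees; the focal length in pixels is half the picture's height over the tangent of half this angle, whatever the lens; pixels are square), "cx", "cy" (the principal point, pixels), "origin" and "orientation" of the camera in the world. Camera axes: x right, y down, z forward; pixel columns grow to the right and rows downward; lengths in m; the calibration is good to about 2 mm. A picture is of the moment at which its call begins: read the wrist's pose just before it. get_calibration takes no time and is no camera call; for the wrist camera it gives the pose at the moment of the call.
- r.close_job(): hands the job in, once; it reports no verdict.
Trained networks look in the newest picture that a camera, given by its name, has taken for a name from the list of things; names that differ only in an ending like _2 or _b are one class to them, and where a whole thing is asked for, a point or a joint stands for the part that bears it (a point fixed in the world has none). Each returns a list of dicts, best first, with "conf" (0 to 1); they miss things now and then, are a little off and sometimes report something else, mostly with a low value. They report only what shows in the picture. A call takes as long as a camera call.
- r.boxes_of(camera, target): "at" ([x, y, z] in m, in the coordinates of the camera as it stood for that picture, good to about 4 mm: the middle of the surface that is visible of it).
- r.pinpoint(camera, target): "at" ([x, y, z] in m, in the coordinates of the camera as it stood for that picture, good to about 4 mm: a listed point, or the origin of a listed thing).
The state is a dict: "time_s": time; "joints": joint angles; "qd": joint speeds; "joint_torque": joint torques, N m; "tcp_pos": TCP position; "eef_rot": TCP orientation; "contact_force": force on the tool from outside, world axes, zero at the start; "moment": the same for the moment, N m; "gripper_width": finger opening in m.
Only numpy, scipy, OpenCV 4.12 (cv2) and the standard library are available. Lean on these libraries where they do the work, as an engineer would, in place of code of your own. Each camera call takes 0.05 s, during which the arm holds its last target. There are 200 camera calls.

## Task

Swing the lens case's lid open until it stays open by itself, lift the round reference lens out of its sloping slot, and stand it on the inspection stand: foot on the ledge, leaning back against the middle of the light panel, set down gently and let go. Leave the lid open and leave the other two lenses, the spectacles, the spray bottle and the screwdriver where they are.

Things in the scene. Friction and masses are not known exactly. Their poses are not given: they have to be found in the camera images.
- case: Grey plastic lens case, fixed to the bench: base 150 (x) x 190 (y) x 45 mm high, walls 5 mm; shut, with its 62 mm deep hollow lid, 107.5 mm high. Origin: centre of its underside. Its x axis points away from the robot (turned -0.15 to 0.3 rad); the hinge is on its +y (left) side.
- rack (a point): Floor of the middle slot of the black rubber rack in the case. Three slots side by side at case y = -60, -8 (this one), +44 mm, each holding a lens. Each is 38 mm deep, 13.4 mm across the lens's thickness, 40 mm along y, and slopes 30 degrees from vertical: lens tops lean towards the robot (case -x) and are pulled out along that slope. The rack's walls end 56 mm above the bench.
- lid (a joint): Lid angle in rad: 0 shut, 2.0 fully open against its stop. The lid (about 340 g, hardly any friction, lightly damped) is hinged on the case's left (+y) rim, along the case's x; its free edge (-y) rises and goes over to the left. It falls shut below its balance point, about 1.15 rad, and beyond it falls open to the stop.
- lid_handle (a point): Middle of the lid's steel bar handle: round bar 9 mm thick, 84 mm long between its two legs, running along the case's x direction, its axis 32 mm above the lid's top face and 30 mm in from the lid's free edge. It turns with the lid.
- lid_hinge (a point): Middle of the lid's hinge line, which runs along the case's x direction at the top of its +y wall, 45.5 mm above the bench. With the lid shut the handle lies 160 mm to the case's -y and 94 mm above this point.
- lens_round: The lens to move, 50 g: black foot 36 wide (y) x 10 thick (x) x 38 mm high; on it a ROUND glass head in an aluminium rim, 40 mm diameter, 5 mm thick, centred 56 mm up; on top a black grip tab. Origin: centre of the foot's underside; z runs up through the tab, x is the thickness. In its slot z points up and towards case -x, 30 degrees from vertical, x away and up. It may be in any slot.
- tab (a point): Centre of the round lens's grip tab, 82 mm up the lens's z axis from its origin. The tab is 20 mm wide (lens y), 10 mm thick (lens x) and reaches from 72 to 92 mm; grip it across its thickness, with the tool sloping along the lens.
- lens_square: Bystander in the same rack: same foot and tab, but a SQUARE head 40 mm wide x 36 mm high. Origin and axes as lens_round.
- lens_narrow: Bystander in the same rack: same foot and tab, but a NARROW oblong head 20 mm wide x 36 mm high. Origin and axes as lens_round.
- stand: Black inspection stand, fixed to the bench: base 130 (x) x 150 (y) x 22 mm, carrying the sloping light panel; nothing on it is higher than 85 mm. Origin: centre of its underside; x points away from the robot, turned about vertical by -0.45 to 0.2 rad.
- panel: Light panel of the stand, leaning 30 degrees: z runs up its slope (up, towards the robot), x out of the lit face (away from the robot, up), y along its 140 mm width. Origin: middle of the line where face meets ledge. Face 52 mm up the slope; ledge square to it, 30 mm deep, then a lip 6 mm high. A lens stands right with its origin at x = 5 mm, z = 0 and its z along the panel's z.
- spectacles: Bystander: pair of spectacles standing open on the bench, 135 x 136 x 38 mm. Origin under the middle of the front.
- spray: Bystander: white spray-cleaner bottle, 44 mm diameter, 110 mm high, standing. Origin at the centre of its underside.
- screwdriver: Bystander: small screwdriver, 150 mm long, black handle, lying on the bench near the robot. Origin underneath it, near its middle; x along the blade.

How it is judged (in metres and radians):
On the way, in this order (a step that is already met when the one before it is completed fails the run):
1. the lid has swung past its balance point and stays open (over 1.6 rad) (value of joint lid above 1.6 rad), for 0.3 s.
2. the round lens is lifted clear of its slot (z of lens_round in the frame of case above 0.06 m and value of joint lid above 1.6 rad), for 0.1 s.
At the end, for the whole second after the job is handed in: The lid stands open (over 1.6 rad); the round lens rests, released, with its foot on the stand's ledge (origin within -4 to +5 mm of the ledge), its back against the panel (origin 1 to 12 mm off the face), within 30 mm of the panel's middle, along the panel's slope within 0.15 rad (value of joint lid above 1.6 rad and x of lens_round in the frame of panel between 0.001 and 0.012 m and y of lens_round in the frame of panel between -0.03 and 0.03 m and z of lens_round in the frame of panel between -0.004 and 0.005 m and angle between the z axis of lens_round and the z axis of panel, either way round below 0.15 rad and linear speed of lens_round below 0.02 m/s); the robot touches nothing.
It fails at once if another lens is displaced (over 15 mm) (distance of any of lens_square, lens_narrow from where it was at the start of the episode above 0.015 m).
It fails at once if the spectacles, spray bottle or screwdriver is displaced (over 30 mm) (distance of any of spectacles, spray, screwdriver from where it was at the start of the episode above 0.03 m).
It fails at once if the lens is pressed hard on the stand (over 40 N) (contact force between lens_round and panel above 40 N).
It fails at once if the lens is dropped onto the stand or comes down on it fast (over 0.28 m/s within 35 mm of its place) (distance between lens_round and panel below 0.035 m and linear speed of lens_round above 0.28 m/s).
It also fails if it takes over 58 s, if anything falls off the work surface, if the arm or the gripper's body presses on something with over 40 N, if the wrist force passes 120 N, or if a joint passes its speed limit or range.

## Working session

There is one attempt and no reset: what is moved stays moved. The work goes in short steps, Python scripts to look and compute and a tool call to move; the robot and the scene stay as the last step left them, time stands still between calls to the robot, and variables do not carry over. Pictures are saved under pics/ and viewed, about 8 in all and at most 12, crops included, and the job is handed in when it is done.

Besides the shell and the picture viewer there is one more tool, called by a JSON object that holds its "op" and its "data", one argument or row to a line. send_rows: Moves the arm, as the interface text tells. Its arguments: {"type":"object","properties":{"motion":{"type":"array"},"gripper":{"type":"number"},"squeeze":{"type":"number"}},"required":["motion"]}

```bash
mkdir -p pics; cat > h.py <<'E'
import numpy as np, cv2
from scipy.spatial.transform import Rotation as R
from plant import r
def cam(n):
    c=r.get_calibration(n); return c
def rot(o):
    o=np.array(o)
    return o if o.shape==(3,3) else R.from_euler('xyz',o,degrees=True).as_matrix()
def w(c,p): return np.array(c['origin'])+rot(c['orientation'])@np.array(p)
def look(n,targets,save=None,kind='pinpoint'):
    c=cam(n); img,d=r.capture(n)
    if save: cv2.imwrite('pics/'+save,img)
    for t in targets:
        for o in getattr(r,kind)(n,t)[:2]: print(n,t,round(o['conf'],2),w(c,o['at']).round(4))
    return c,img,d
E
python3 - <<'E'
from h import *
print(r.get_state()); print(cam('scene'),cam('side'),cam('wrist'))
for n in('scene','side'): look(n,['case','lid_handle','lid_hinge','stand','panel','spectacles','spray','screwdriver'],n+'0.png')
a=cv2.imread('pics/scene0.png');b=cv2.imread('pics/side0.png')
cv2.imwrite('pics/both.png',cv2.resize(np.vstack([a,b]),(480,600)))
E
```

```text
{'time_s': 0.0, 'joints': array([-5.18479117e+01,  2.05921181e+01,  6.35224101e-01, -1.92281368e-02,
       -7.01371959e+01, -1.65069478e+01]), 'qd': array([-0.01362699, -0.00817864, -0.03500408, -0.02367392,  0.01913878,
       -0.00923945]), 'joint_torque': array([ 1.71690886e-04, -5.82726896e+01,  2.93071944e+01,  6.99730530e+00,
        7.13380767e-03, -1.41948622e-04]), 'tcp_pos': array([ 0.24877211, -0.6269654 ,  0.22562881]), 'eef_rot': array([ 1.79904652e+02, -9.40560982e-03, -1.58361400e+02]), 'contact_force': array([-0.75206761,  0.15702298, -0.42926762]), 'moment': array([0.00024314, 0.02963442, 0.01691154]), 'gripper_width': 0.08771048308462674}
{'fov_y': 44.648780595551784, 'cx': 312.3801431997738, 'cy': 194.618990815493, 'origin': array([0.85240723, 0.54242264, 0.8977581 ]), 'orientation': array([-1.41410793e+02,  2.90093117e-02,  1.54404950e+02])} {'fov_y': 43.736636056319924, 'cx': 322.52900656749085, 'cy': 198.89748235642273, 'origin': array([0.46030868, 0.85459536, 0.61476999]), 'orientation': array([-120.47032252,   -1.20146403, -170.15374638])} {'fov_y': 65.339501
[... 246 characters left out ...]
andle 0.86 [ 0.6066 -0.0013  0.1363]
scene lid_hinge 0.95 [0.5774 0.1545 0.0467]
scene stand 0.65 [ 0.6055 -0.247   0.0024]
scene stand 0.39 [ 0.6058 -0.0015  0.1356]
scene panel 0.62 [ 0.6079 -0.2479  0.0351]
scene spectacles 0.58 [ 0.7633 -0.2112  0.0012]
scene spray 0.64 [ 0.7743 -0.0084 -0.0049]
scene screwdriver 0.81 [ 0.4047 -0.0452  0.0029]
side case 0.8 [ 0.597   0.0658 -0.004 ]
side lid_handle 0.89 [ 0.6041 -0.0015  0.1384]
side lid_hinge 0.96 [0.5758 0.1617 0.0495]
side stand 0.71 [ 0.6087 -0.2423 -0.0018]
side panel 0.72 [ 0.6078 -0.2516  0.0321]
side spectacles 0.64 [ 0.7598 -0.2112  0.0025]
side spray 0.87 [ 0.7709 -0.0025 -0.0015]
side screwdriver 0.61 [ 0.403  -0.0452 -0.0044]
```

View pics/both.png

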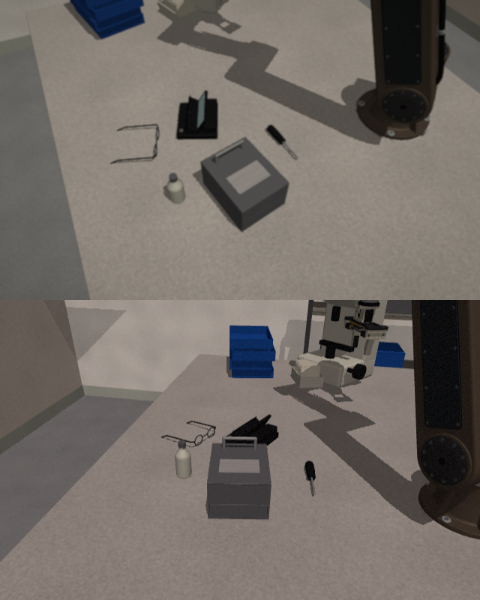

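The scene view shows the shut case with its handle at (245,150), the stand at (198,118), the spectacles at (140,143), the spray at (176,188) and the screwdriver at (282,142). The networks agree with this. Handle minus hinge gives a case yaw of about 0.18 rad, so I'm moving above the handle.

{"op": "send_rows", "data": {
  "motion": [
    {"travel": [-0.028, 0.0226, 0], "spin": 0},
    {"travel": [-0.028, 0.0226, 0], "spin": 0},
    {"travel": [-0.028, 0.0226, 0], "spin": 0},
    {"travel": [-0.028, 0.0226, 0], "spin": 0},
    {"travel": [-0.028, 0.0226, 0], "spin": 0}
  ]
}}

```text
time_s: 1.32
tcp_pos: [0.3363, -0.4708, 0.224]
eef_rot: [179.9, -0.1, -158.9]
contact_force: [0.9, -0.1, -0.9]
gripper_width: 0.0873
```

{"op": "send_rows", "data": {
  "motion": [
    {"travel": [-0.028, 0.0226, 0], "spin": 0},
    {"travel": [-0.028, 0.0226, 0], "spin": 0},
    {"travel": [-0.028, 0.0226, 0], "spin": 0},
    {"travel": [-0.028, 0.0226, 0], "spin": 0},
    {"travel": [-0.028, 0.0226, 0], "spin": 0}
  ]
}}

```text
time_s: 1.73
tcp_pos: [0.4291, -0.3072, 0.2251]
eef_rot: [-180.0, -0.0, -159.0]
contact_force: [0.5, -0.7, -0.2]
gripper_width: 0.0876
```

{"op": "send_rows", "data": {
  "motion": [
    {"travel": [-0.028, 0.0226, 0], "spin": 0},
    {"travel": [-0.028, 0.0226, 0], "spin": 0},
    {"travel": [-0.028, 0.0226, 0], "spin": 0},
    {"travel": [-0.028, 0.0226, 0], "spin": 0},
    {"travel": [-0.028, 0.0226, 0], "spin": 0}
  ]
}}

```text
time_s: 2.15
tcp_pos: [0.5223, -0.1426, 0.2273]
eef_rot: [-179.8, 0.2, -158.9]
contact_force: [0.6, -1.1, -0.6]
gripper_width: 0.0876
```

{"op": "send_rows", "data": {
  "motion": [
    {"travel": [-0.03, 0.024, 0], "spin": 0},
    {"travel": [-0.03, 0.024, 0], "spin": 0},
    {"travel": [-0.03, 0.024, 0], "spin": 0},
    {"travel": [-0.03, 0.024, 0], "spin": 0},
    {"travel": [0, 0, 0], "spin": 5.4}
  ]
}}

```text
time_s: 2.57
tcp_pos: [0.6051, 0.0027, 0.2289]
eef_rot: [-179.8, 0.5, -164.0]
contact_force: [0.5, -0.2, 1.0]
gripper_width: 0.0877
```

{"op": "send_rows", "data": {
  "motion": [
    {"travel": [0, 0, 0], "spin": 5.4},
    {"travel": [0, 0, 0], "spin": 0},
    {"travel": [0, 0, 0], "spin": 0}
  ],
  "gripper": -0.1
}}

```text
time_s: 2.82
tcp_pos: [0.6063, 0.0063, 0.2282]
eef_rot: [-179.9, 0.4, -169.5]
contact_force: [0.0, 0.1, -0.8]
gripper_width: 0.0732
```

```bash
cat >> h.py <<'E'
def go(p,psi=None):
    s=r.get_state(); M=R.from_euler('xyz',s['eef_rot'],degrees=True).as_matrix()
    print('t',round(s['time_s'],2),'tcp',s['tcp_pos'].round(4),'rot',s['eef_rot'].round(1),'w',round(s['gripper_width'],4),
     'tool shift',(M.T@(np.array(p)-s['tcp_pos'])).round(4), 'spin',None if psi is None else round((s['eef_rot'][2]-psi+180)%360-180,1))
def cloud(c,d):
    f=d.shape[0]/2/np.tan(np.radians(c['fov_y']/2)); v,u=np.indices(d.shape)
    P=np.stack([(u-c['cx'])/f*d,(v-c['cy'])/f*d,d],-1)
    return P@rot(c['orientation']).T+np.array(c['origin'])
E
python3 - <<'E'
from h import *
c,img,d=look('wrist',['lid_handle','lid_hinge'],'w1.png')
go([.605,-.0015,.125],-169.7)
P=cloud(c,d); m=(d>0)&(P[...,2]>.125)&(P[...,2]<.16)&(abs(P[...,0]-.605)<.07)&(abs(P[...,1])<.05)
q=P[m][:,:2]; print(len(q),q.mean(0)); u,s_,vt=np.linalg.svd(q-q.mean(0),full_matrices=False); print(vt[0],s_)
# stand from scene depth
for n in('scene','side'):
    c=cam(n);i,d=r.capture(n);P=cloud(c,d)
    m=(d>0)&(abs(P[...,2]-.022)<.004)&(abs(P[...,0]-.607)<.12)&(abs(P[...,1]+.247)<.11)
    print(n,m.sum(),cv2.minAreaRect((P[m][:,:2]*1000).astype(np.float32)))
    m=(d>0)&(P[...,2]>.010)&(P[...,2]<.1)&(abs(P[...,0]-.607)<.1)&(abs(P[...,1]+.247)<.1)
    print(n,m.sum(),cv2.minAreaRect((P[m][:,:2]*1000).astype(np.float32)))
E
```

```text
wrist lid_handle 0.72 [ 0.6024 -0.0043  0.1406]
t 2.97 tcp [0.606  0.0055 0.2284] rot [-179.9    0.5 -169.5] w 0.061 tool shift [ 0.0031 -0.0065  0.1034] spin 0.2
1155 [ 0.60010357 -0.00328681]
[0.98566904 0.16869066] [0.89013989 0.08300524]
scene 738 ((609.9387817382812, -244.24427795410156), (151.4446563720703, 127.9969253540039), 65.73059844970703)
scene 2476 ((609.0143432617188, -244.82171630859375), (153.0185089111328, 130.53274536132812), 65.56893920898438)
side 173 ((598.32958984375, -222.85653686523438), (178.89208984375, 81.45235443115234), 14.785030364990234)
side 1522 ((607.527099609375, -242.00857543945312), (150.00814819335938, 129.7970733642578), 64.85161590576172)
```

View pics/w1.png

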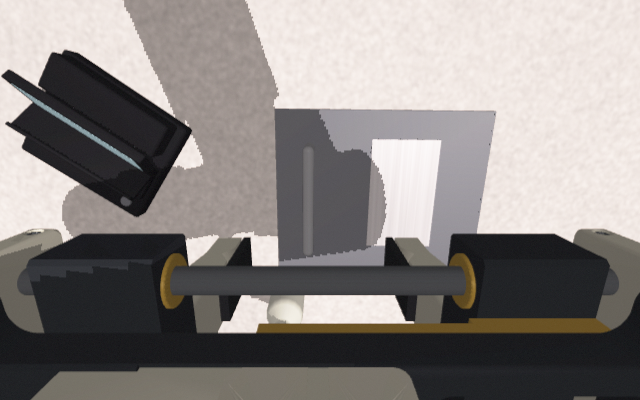

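The wrist view shows the bar at (308,200) between the fingers, near-aligned with the case, and the stand at upper left. Depth gives a case yaw of about 9.7° and a stand yaw of about -24.5°. Next I'll descend and grip the bar.

{"op": "send_rows", "data": {
  "motion": [
    {"travel": [0.005, -0.008, 0.03], "spin": 0},
    {"travel": [0, 0, 0.035], "spin": 0},
    {"travel": [0, 0, 0.03], "spin": 0},
    {"travel": [0, 0, 0.006], "spin": 0},
    {"travel": [0, 0, 0], "spin": 0}
  ]
}}

```text
time_s: 3.48
tcp_pos: [0.6054, -0.0061, 0.1288]
eef_rot: [-179.9, 1.0, -169.5]
contact_force: [-0.1, 0.6, 0.4]
gripper_width: 0.0394
```

{"op": "send_rows", "data": {
  "motion": [
    {"travel": [0, 0, 0], "spin": 0},
    {"travel": [0, 0, 0], "spin": 0},
    {"travel": [0, 0, 0], "spin": 0},
    {"travel": [0, 0, 0], "spin": 0},
    {"travel": [0, 0, 0], "spin": 0}
  ],
  "gripper": -1,
  "squeeze": 12
}}

```text
time_s: 3.9
tcp_pos: [0.6075, -0.0041, 0.134]
eef_rot: [179.9, 1.3, -169.5]
contact_force: [-5.2, 24.0, -6.7]
gripper_width: 0.012
```

```bash
python3 - <<'E'
from h import *
go([.6,0,.13],-170)
# arc rows: tool at bar; case frame
yaw=np.radians(10); ey=np.array([-np.sin(yaw),np.cos(yaw)])
th=np.linspace(0,1.4,15)
y=-160*np.cos(th)+94*np.sin(th); z=160*np.sin(th)+94*np.cos(th)
for i in range(1,15): print(round(th[i],1),(y[i]-y[0]).round(0),(z[i]-z[0]).round(0),'step',(y[i]-y[i-1]).round(1),(z[i]-z[i-1]).round(1))
E
```

```text
t 3.9 tcp [ 0.6075 -0.0041  0.134 ] rot [ 179.9    1.3 -169.5] w 0.012 tool shift [0.0067 0.0054 0.0039] spin 0.5
0.1 10.0 16.0 step 10.2 15.5
0.2 22.0 30.0 step 11.7 14.4
0.3 35.0 43.0 step 13.1 13.2
0.4 49.0 55.0 step 14.3 11.8
0.5 65.0 65.0 step 15.4 10.3
0.6 81.0 74.0 step 16.4 8.7
0.7 98.0 81.0 step 17.2 7.0
0.8 116.0 86.0 step 17.8 5.3
0.9 134.0 90.0 step 18.2 3.5
1.0 153.0 91.0 step 18.5 1.7
1.1 171.0 91.0 step 18.5 -0.2
1.2 190.0 89.0 step 18.4 -2.0
1.3 208.0 85.0 step 18.1 -3.9
1.4 225.0 80.0 step 17.7 -5.7
```

{"op": "send_rows", "data": {
  "motion": [
    {"travel": [0, 0.002, 0], "spin": 0},
    {"travel": [0, 0.002, 0], "spin": 0}
  ],
  "gripper": -0.5
}}

```text
time_s: 4.07
tcp_pos: [0.6073, 0.0013, 0.1355]
eef_rot: [179.9, 1.5, -169.5]
contact_force: [-1.1, 1.0, -0.2]
gripper_width: 0.0191
```

{"op": "send_rows", "data": {
  "motion": [
    {"travel": [0, 0, 0.005], "spin": 0},
    {"travel": [0, 0, 0.005], "spin": 0},
    {"travel": [0, 0, 0], "spin": 0}
  ]
}}

```text
time_s: 4.32
tcp_pos: [0.6087, 0.0019, 0.1268]
eef_rot: [179.9, 1.7, -169.4]
contact_force: [0.0, 0.3, 0.3]
gripper_width: 0.0219
```

{"op": "send_rows", "data": {
  "motion": [
    {"travel": [0, 0, 0], "spin": 0},
    {"travel": [0, 0, 0], "spin": 0},
    {"travel": [0, 0, 0], "spin": 0},
    {"travel": [0, 0, 0], "spin": 0}
  ],
  "gripper": -1
}}

```text
time_s: 4.65
tcp_pos: [0.6092, -0.0014, 0.1272]
eef_rot: [-179.9, 1.6, -169.4]
contact_force: [0.5, 7.1, -6.6]
gripper_width: 0.0089
```

{"op": "send_rows", "data": {
  "motion": [
    {"travel": [0, 0.01, -0.0155], "spin": 0},
    {"travel": [0, 0.0117, -0.0144], "spin": 0},
    {"travel": [0, 0.0131, -0.0132], "spin": 0},
    {"travel": [0, 0.0143, -0.0118], "spin": 0}
  ],
  "squeeze": 15
}}

```text
time_s: 4.98
tcp_pos: [0.6011, 0.0447, 0.1813]
eef_rot: [-179.8, 1.7, -169.7]
contact_force: [4.4, 0.7, -3.3]
gripper_width: 0.0086
```

```bash
cat >> h.py <<'E'
def lid():
    s=r.get_state(); yaw=np.radians(9.9); ey=np.array([-np.sin(yaw),np.cos(yaw)])
    b0=np.array([.6092,-.0014]); dy=1000*(s['tcp_pos'][:2]-b0)@ey; dz=1000*(s['tcp_pos'][2]-.1272)
    y=-160+dy; z=94+dz; th=np.arctan2(z,-y)-np.arctan2(94,160); print('lid',th,'rad',np.hypot(y,z)-np.hypot(94,160),s['contact_force'].round(1),s['gripper_width'])
    f=lambda t:np.array([-160*np.cos(t)+94*np.sin(t),160*np.sin(t)+94*np.cos(t)])
    p=np.array([y,z])
    for t in th+.1*np.arange(1,6): n=f(t); print('row',(n-p).round(1)*[1,-1]); p=n
E
python3 -c "
from h import *
lid()"
```

```text
lid 0.3870861957892773 rad 0.792029397098986 [ 4.4  0.7 -3.3] 0.00859204101174719
row [15.8 -9.9]
row [16.3 -8.9]
row [17.1 -7.3]
row [17.7 -5.5]
row [18.2 -3.7]
```

Tracks very well. Continuing.

{"op": "send_rows", "data": {
  "motion": [
    {"travel": [0, 0.0155, -0.0102], "spin": 0},
    {"travel": [0, 0.0163, -0.0089], "spin": 0},
    {"travel": [0, 0.0171, -0.0073], "spin": 0},
    {"travel": [0, 0.0177, -0.0055], "spin": 0},
    {"travel": [0, 0.0182, -0.0037], "spin": 0}
  ]
}}

```text
time_s: 5.4
tcp_pos: [0.5863, 0.1301, 0.2199]
eef_rot: [-179.7, 2.0, -169.8]
contact_force: [4.0, -0.6, -6.0]
gripper_width: 0.0084
```

```bash
python3 -c "
from h import *
lid()"
```

```text
lid 0.8984531464247774 rad 2.9888394188531606 [ 4.  -0.6 -6. ] 0.008440174811242089
row [18.9  1.3]
row [18.5  0.2]
row [18.4  2. ]
row [18.1  3.8]
row [17.7  5.6]
```

{"op": "send_rows", "data": {
  "motion": [
    {"travel": [0, 0.0185, 0.0], "spin": 0},
    {"travel": [0, 0.0185, 0.0002], "spin": 0},
    {"travel": [0, 0.0184, 0.002], "spin": 0},
    {"travel": [0, 0.0181, 0.0038], "spin": 0},
    {"travel": [0, 0.0145, 0.0045], "spin": 0}
  ]
}}

```text
time_s: 5.82
tcp_pos: [0.5709, 0.2198, 0.2112]
eef_rot: [-179.7, 2.1, -169.8]
contact_force: [1.1, -1.3, -2.6]
gripper_width: 0.0087
```

```bash
python3 -c "
from h import *
lid()"
```

```text
lid 1.387144752118976 rad 3.8013058953538064 [ 1.1 -1.3 -2.6] 0.00865537767442555
row [15.8 10.8]
row [16.3  8.9]
row [15.3 10.4]
row [14.2 11.9]
row [13.  13.3]
```

{"op": "send_rows", "data": {
  "motion": [
    {"travel": [0, 0, 0], "spin": 0},
    {"travel": [0, 0, -0.005], "spin": 0},
    {"travel": [0, 0, -0.03], "spin": 0},
    {"travel": [0, 0, -0.04], "spin": 0},
    {"travel": [0, 0, -0.03], "spin": 0}
  ],
  "gripper": -0.6
}}

```text
time_s: 6.23
tcp_pos: [0.563, 0.2201, 0.3103]
eef_rot: [-179.3, 1.2, -169.7]
contact_force: [0.3, 0.6, 1.2]
gripper_width: 0.0174
```

```bash
python3 - <<'E'
from h import *
T=['lid_handle','rack','lens_round','tab','lens_square','lens_narrow']
a=look('scene',T,'s2.png')[1]; b=look('side',T,'side2.png')[1]
cv2.imwrite('pics/b2.png',np.vstack([a[150:350,200:440],b[120:320,200:440]]).repeat(1,0))
go([.6,0,.13],-170)
E
```

```text
scene lid_handle 0.94 [0.5592 0.2642 0.1966]
scene lid_handle 0.43 [ 0.7711 -0.0074 -0.003 ]
scene rack 0.59 [0.6183 0.0551 0.0182]
scene lens_round 0.19 [0.6197 0.0547 0.0158]
scene tab 0.66 [5.848e-01 1.000e-04 8.720e-02]
scene lens_square 0.67 [0.619  0.0622 0.0176]
side tab 0.4 [ 0.5842 -0.0021  0.0867]
t 6.93 tcp [0.5629 0.2207 0.3074] rot [-179.3    1.1 -169.7] w 0.0172 tool shift [ 0.0064 -0.2217  0.18  ] spin 0.3
```

View pics/b2.png

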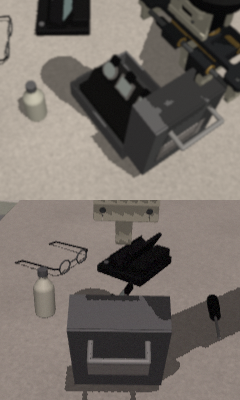

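The lid is open. The scene view shows the round head in the far-right slot, with the square one beside it. The tab is at about (0.585, -0.001, 0.087), which matches case y = -60. Going above it for a wrist look.

{"op": "send_rows", "data": {
  "motion": [
    {"travel": [0, -0.039, 0], "spin": 0},
    {"travel": [0, -0.039, 0], "spin": 0},
    {"travel": [0, -0.039, 0], "spin": 0},
    {"travel": [0, -0.039, 0], "spin": 0},
    {"travel": [0, -0.039, 0], "spin": 0}
  ]
}}

```text
time_s: 7.35
tcp_pos: [0.5985, 0.0301, 0.3084]
eef_rot: [-179.3, 1.1, -169.0]
contact_force: [1.8, 0.5, -0.6]
gripper_width: 0.0174
```

{"op": "send_rows", "data": {
  "motion": [
    {"travel": [0.015, -0.025, 0.02], "spin": 0},
    {"travel": [0, 0, 0.04], "spin": 0},
    {"travel": [0, 0, 0.04], "spin": 0},
    {"travel": [0, 0, 0], "spin": 0},
    {"travel": [0, 0, 0], "spin": 0}
  ],
  "gripper": -0.3
}}

```text
time_s: 7.77
tcp_pos: [0.5926, -0.0084, 0.2088]
eef_rot: [-179.2, 1.4, -169.5]
contact_force: [1.2, 0.2, 1.0]
gripper_width: 0.0305
```

```bash
python3 - <<'E'
from h import *
T=['rack','lens_round','tab','lens_square','lens_narrow','panel','stand']
look('wrist',T,'w3.png'); look('scene',['lid_handle','panel','tab'])
go([.585,0,.2],-170)
E
```

```text
wrist rack 0.96 [0.6154 0.0545 0.0171]
wrist tab 0.69 [ 5.826e-01 -5.000e-04  8.330e-02]
wrist lens_square 0.97 [0.6169 0.0535 0.0187]
wrist lens_narrow 0.64 [0.6137 0.1054 0.0138]
wrist lens_narrow 0.33 [ 0.7695 -0.0097  0.0038]
wrist panel 0.86 [ 0.6073 -0.2466  0.0353]
wrist stand 0.62 [ 0.6069 -0.2424  0.004 ]
scene lid_handle 0.75 [0.5522 0.3067 0.1517]
scene panel 0.95 [ 0.6063 -0.2478  0.0387]
scene tab 0.88 [ 0.5861 -0.0027  0.0832]
t 8.37 tcp [ 0.5927 -0.0076  0.2089] rot [-179.3    1.5 -169.5] w 0.031 tool shift [0.0064 0.0089 0.0086] spin 0.5
```

View pics/w3.png

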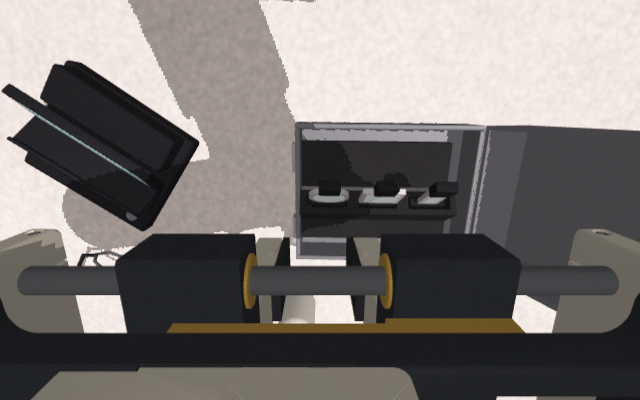

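The wrist view shows the round lens's tab at (330,187), the square's at (386,187) and the narrow's at (440,187). I'll check the tab's sideways position by depth.

```bash
python3 - <<'E'
from h import *
c=cam('wrist'); i,d=r.capture('wrist'); P=cloud(c,d)
yaw=np.radians(9.9); ex=np.array([np.cos(yaw),np.sin(yaw)]); ey=np.array([-ex[1],ex[0]])
m=(d>0)&(P[...,2]>.082)&(P[...,2]<.115)&(abs(P[...,0]-.585)<.05)&(abs(P[...,1]-.04)<.08)
q=P[m]; s=(q[:,:2]-[.585,-.002])@np.c_[ex,ey]*1000
h,_=np.histogram(s[:,1],np.arange(-30,130,4)); print(h)
k=abs(s[:,1])<20; print(k.sum(), np.percentile(s[k],[2,50,98],axis=0).round(1), np.percentile(q[k][:,2],[2,50,98]))
go([.580,-.003,.081],-170.1)
E
```

```text
[  0   0   0   0   0  54  73  70  75  66  14   0   0   0   0   1   1   1
  90  69  75  67  75  11   2   1   0   0   0   0   0 120  72  72  73  69
   7   0   0]
352 [[-9.7 -8.3]
 [-3.6  0.7]
 [ 6.9 10.4]] [0.083297   0.09525296 0.09821285]
t 8.42 tcp [ 0.5926 -0.0076  0.2087] rot [-179.3    1.5 -169.5] w 0.031 tool shift [0.0149 0.0085 0.1273] spin 0.6
```

{"op": "send_rows", "data": {
  "motion": [
    {"travel": [0.015, 0.009, 0.02], "spin": 0},
    {"travel": [0, 0, 0.035], "spin": 0},
    {"travel": [0, 0, 0.03], "spin": 0},
    {"travel": [0, 0, 0.02], "spin": 0},
    {"travel": [0, 0, 0], "spin": 0}
  ]
}}

```text
time_s: 8.83
tcp_pos: [0.5812, -0.0017, 0.1031]
eef_rot: [-179.3, 1.9, -169.5]
contact_force: [-0.9, -0.6, 0.4]
gripper_width: 0.0308
```

```bash
python3 -c "
from h import *
go([.580,-.002,.081],-170.1)"
```

```text
t 8.83 tcp [ 0.5812 -0.0017  0.1031] rot [-179.3    1.9 -169.5] w 0.0308 tool shift [0.0019 0.0002 0.022 ] spin 0.6
```

{"op": "send_rows", "data": {
  "motion": [
    {"travel": [0.002, 0, 0.012], "spin": 0},
    {"travel": [0, 0, 0.008], "spin": 0},
    {"travel": [0, 0, 0.002], "spin": 0}
  ]
}}

```text
time_s: 9.08
tcp_pos: [0.5809, -0.0023, 0.0819]
eef_rot: [-179.2, 1.9, -169.4]
contact_force: [-0.7, -0.4, 0.7]
gripper_width: 0.0306
```

{"op": "send_rows", "data": {
  "motion": [
    {"travel": [0, 0, 0], "spin": 0},
    {"travel": [0, 0, 0], "spin": 0},
    {"travel": [0, 0, 0], "spin": 0}
  ],
  "gripper": -1,
  "squeeze": 20
}}

```text
time_s: 9.33
tcp_pos: [0.5824, -0.0021, 0.084]
eef_rot: [-179.2, 2.1, -169.4]
contact_force: [0.4, 0.6, -1.1]
gripper_width: 0.0197
```

{"op": "send_rows", "data": {
  "motion": [
    {"travel": [0, 0, 0], "spin": 0}
  ],
  "squeeze": 40
}}

```text
time_s: 9.42
tcp_pos: [0.5829, -0.0019, 0.0849]
eef_rot: [-179.2, 2.1, -169.4]
contact_force: [0.3, 0.4, -0.8]
gripper_width: 0.0193
```

{"op": "send_rows", "data": {
  "motion": [
    {"travel": [0.0047, 0, -0.0088], "spin": 0},
    {"travel": [0.0047, 0, -0.0088], "spin": 0},
    {"travel": [0.0047, 0, -0.0088], "spin": 0},
    {"travel": [0.0047, 0, -0.0088], "spin": 0},
    {"travel": [0.0047, 0, -0.0088], "spin": 0}
  ]
}}

```text
time_s: 9.83
tcp_pos: [0.5559, -0.0064, 0.1322]
eef_rot: [-179.2, 2.1, -169.4]
contact_force: [0.3, 0.2, -0.5]
gripper_width: 0.0194
```

{"op": "send_rows", "data": {
  "motion": [
    {"travel": [0.0047, 0, -0.0088], "spin": 0},
    {"travel": [0.006, 0, -0.014], "spin": 0},
    {"travel": [0.004, 0, -0.025], "spin": 0},
    {"travel": [0, 0, -0.025], "spin": 0},
    {"travel": [0, 0, 0], "spin": 0}
  ]
}}

```text
time_s: 10.25
tcp_pos: [0.5349, -0.0095, 0.2134]
eef_rot: [-179.2, 2.4, -169.4]
contact_force: [1.3, -0.2, 0.4]
gripper_width: 0.0195
```

```bash
python3 - <<'E'
from h import *
a=look('scene',['lens_round','tab','lens_square','lens_narrow','lid_handle'])[1]
c,b,d=look('side',['lens_round','tab'])
f=200/np.tan(np.radians(c['fov_y']/2))
tp=r.get_state()['tcp_pos']; p=rot(c['orientation']).T@(tp-np.array(c['origin'])); u,v=int(f*p[0]/p[2]+c['cx']),int(f*p[1]/p[2]+c['cy'])
cv2.imwrite('pics/l4.png',cv2.resize(b[max(0,v-80):v+100,max(0,u-100):u+100],None,fx=3,fy=3)[:600])
go([.6,-.25,.15],-204.5)
E
```

```text
scene lens_round 0.66 [ 0.5774 -0.0058  0.1461]
scene tab 0.9 [ 0.5389 -0.0072  0.22  ]
scene lens_square 0.79 [0.6167 0.0622 0.0159]
scene lens_narrow 0.75 [0.6083 0.1028 0.0159]
scene lid_handle 0.69 [0.5502 0.305  0.1504]
scene lid_handle 0.64 [0.6203 0.0517 0.0181]
side lens_round 0.55 [ 0.405  -0.0446 -0.0012]
side lens_round 0.52 [0.5742 0.0012 0.1419]
side tab 0.82 [ 0.5369 -0.0105  0.2079]
t 10.7 tcp [ 0.5329 -0.0098  0.2067] rot [-179.2    1.8 -169.4] w 0.0192 tool shift [-0.0201 -0.2476  0.0607] spin 35.1
```

View pics/l4.png

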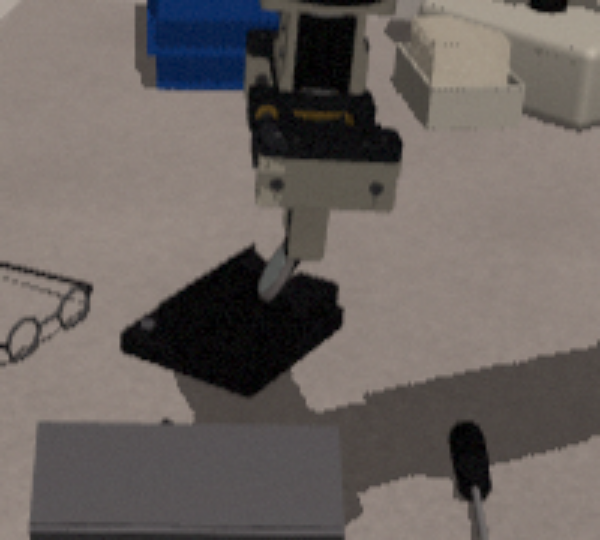

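The side view shows the lens held at about 30° below the fingers. The square and narrow lenses are unmoved and the lid is open. Next I'll carry it to above the stand and turn 35°.

{"op": "send_rows", "data": {
  "motion": [
    {"travel": [0.002, -0.02, 0], "spin": 0},
    {"travel": [0.003, -0.028, 0], "spin": 0},
    {"travel": [0.003, -0.028, 0], "spin": 0},
    {"travel": [0.003, -0.028, 0], "spin": 0},
    {"travel": [0.003, -0.028, 0], "spin": 0}
  ]
}}

```text
time_s: 11.12
tcp_pos: [0.5438, -0.1422, 0.2055]
eef_rot: [-179.3, 1.6, -169.0]
contact_force: [0.2, -0.2, -1.1]
gripper_width: 0.0196
```

{"op": "send_rows", "data": {
  "motion": [
    {"travel": [0.003, -0.028, 0], "spin": 0},
    {"travel": [0.003, -0.028, 0], "spin": 0},
    {"travel": [0.002, -0.018, 0], "spin": 0},
    {"travel": [0, 0, 0], "spin": 5},
    {"travel": [0, 0, 0], "spin": 6}
  ]
}}

```text
time_s: 11.53
tcp_pos: [0.5493, -0.2258, 0.2022]
eef_rot: [-179.5, 1.3, 179.7]
contact_force: [0.4, -0.0, -0.1]
gripper_width: 0.0194
```

{"op": "send_rows", "data": {
  "motion": [
    {"travel": [0, 0, 0], "spin": 6},
    {"travel": [0, 0, 0], "spin": 6},
    {"travel": [0, 0, 0], "spin": 6},
    {"travel": [0, 0, 0], "spin": 6},
    {"travel": [0, 0, 0], "spin": 0}
  ]
}}

```text
time_s: 11.95
tcp_pos: [0.5481, -0.2277, 0.1977]
eef_rot: [-180.0, 1.0, 154.0]
contact_force: [-0.4, 0.2, 0.1]
gripper_width: 0.0194
```

```bash
python3 - <<'E'
from h import *
look('scene',['panel','tab','lens_round','stand'],'s5.png')
look('wrist',['panel','tab','lens_round','stand'],'w5.png')
c,i,d=look('side',['panel','tab','lens_round'])
go([.550,-.222,.163],-204.5)
a=cv2.imread('pics/s5.png'); cv2.imwrite('pics/s5c.png',cv2.resize(a[90:240,190:390],None,fx=3,fy=3))
E
```

```text
scene panel 0.85 [ 0.6076 -0.2495  0.0371]
scene tab 0.72 [ 0.5494 -0.2305  0.2036]
scene lens_round 0.7 [ 0.5887 -0.2443  0.1297]
scene stand 0.92 [ 0.6067 -0.2452  0.0017]
wrist panel 0.79 [ 0.6085 -0.2437  0.034 ]
wrist tab 0.63 [ 0.5498 -0.2253  0.1986]
wrist lens_round 0.59 [ 0.5893 -0.2434  0.1347]
wrist stand 0.86 [ 6.025e-01 -2.436e-01 -5.000e-04]
side panel 0.83 [ 0.6045 -0.2497  0.0321]
side tab 0.45 [ 0.5499 -0.23    0.1991]
side lens_round 0.58 [ 0.5859 -0.2439  0.1339]
t 12.65 tcp [ 0.5483 -0.2276  0.1986] rot [180.    1.1 154.3] w 0.0191 tool shift [0.0015 0.0058 0.0356] spin -1.2
```

View pics/s5c.png

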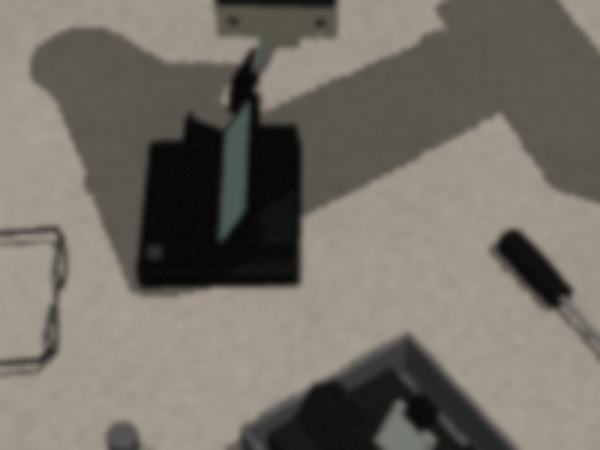

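The scene view shows the lens head at about (245,85) above the lit face (235,175), well lined up. One depth check of the panel planes against the lens, then down.

```bash
cat >> h.py <<'E'
a=np.radians(-24.5); sx=np.array([np.cos(a),np.sin(a),0]); up=np.array([0,0,1.])
PX=.866*sx+.5*up; PZ=-.5*sx+.866*up; PY=np.cross(PZ,PX); P0=np.array([.607,-.248,.0355]); PF=np.c_[PX,PY,PZ]
E
python3 - <<'E'
from h import *
s=r.get_state()['tcp_pos']; print('tcp panel',((s-P0)@PF*1000).round(1))
for n in('scene','wrist'):
    c=cam(n);i,d=r.capture(n);Q=(cloud(c,d)-P0)@PF*1000; Q=Q[d>0]
    x,y,z=Q.T
    def st(l,m,k): print(n,l,m.sum(),np.percentile(Q[m][:,k],[10,50,90]).round(1) if m.sum()>5 else '')
    f=(abs(x)<9)&(z>10)&(z<50)&(abs(y)<80)
    st('face x',f,0); st('face y',f,1); st('face z',f,2)
    g=(x>8)&(x<26)&(abs(z)<8)&(abs(y)<65); st('ledge z',g,2); st('ledge y',g,1)
    q=(z>95)&(z<190)&(abs(y)<24)&(abs(x-60)<60); 
    for lo in range(60,200,12): 
        m=q&(z>lo)&(z<lo+12); 
        if m.sum()>5: print(n,lo,m.sum(),np.percentile(Q[m][:,0],[10,50,90]).round(1),np.percentile(Q[m][:,1],[2,50,98]).round(1))
E
```

```text
tcp panel [ 27.9  -5.8 172.2]
scene face x 324 [-2.4  0.8  1.9]
scene face y 324 [-45.   19.5  70.9]
scene face z 324 [13.8 29.8 46.8]
scene ledge z 264 [-1.5  0.7  2.9]
scene ledge y 264 [-52.    1.9  51.8]
scene 84 6 [34.1 36.8 38.1] [-21.6   6.5  13.4]
scene 96 34 [30.5 37.3 38.3] [-19.6   9.5  13.4]
scene 108 36 [31.6 37.6 38.6] [-19.1   9.7  15.3]
scene 120 50 [31.1 37.  38.4] [-21.3   5.9  14.2]
scene 132 24 [34.4 36.1 36.8] [-20.1   2.6  14.3]
scene 144 27 [34.2 36.3 37.4] [-15.6   8.8  16.7]
scene 156 11 [33.3 35.8 37.1] [-0.7 10.  13.3]
scene 168 26 [26.2 35.8 41.7] [16.6 19.1 22.5]
scene 180 13 [26.7 29.7 37.8] [17.5 20.6 23.2]
wrist face x 475 [-1.3 -1.2 -1.1]
wrist face y 475 [-37.5   1.7  40.7]
wrist face z 475 [17.6 35.7 47.9]
wrist ledge z 98 [0.8 1.9 2.9]
wrist ledge y 98 [-21.6  -6.    8.3]
wrist 168 36 [19.9 20.6 25. ] [-19.   -6.    7.2]
wrist 180 971 [22.4 29.3 34.2] [-22.6  -5.2  15.1]
```

{"op": "send_rows", "data": {
  "motion": [
    {"travel": [0, 0.0045, 0.008], "spin": -1.2},
    {"travel": [-0.003, 0, 0.011], "spin": 0},
    {"travel": [-0.003, 0, 0.011], "spin": 0},
    {"travel": [-0.003, 0, 0.011], "spin": 0},
    {"travel": [-0.003, 0, 0.011], "spin": 0}
  ]
}}

```text
time_s: 13.17
tcp_pos: [0.5641, -0.2288, 0.1443]
eef_rot: [179.9, 1.3, 155.7]
contact_force: [-0.5, -0.1, -0.9]
gripper_width: 0.0193
```

{"op": "send_rows", "data": {
  "motion": [
    {"travel": [-0.003, 0, 0.01], "spin": 0},
    {"travel": [-0.003, 0, 0.008], "spin": 0},
    {"travel": [0, 0, 0], "spin": 0}
  ]
}}

```text
time_s: 13.42
tcp_pos: [0.569, -0.2317, 0.1193]
eef_rot: [-180.0, 0.9, 155.6]
contact_force: [-0.7, 0.1, -0.6]
gripper_width: 0.0194
```

```bash
cat > chk.py <<'E'
from h import *
s=r.get_state(); print('tcp panel',((s['tcp_pos']-P0)@PF*1000).round(1),'lens est',((s['tcp_pos']-P0)@PF*1000-[27.9-32.5,-5.8+4,172.2-93.5]).round(1),s['contact_force'].round(1))
for n in('scene','side'):
    c=cam(n);i,d=r.capture(n);Q=(cloud(c,d)-P0)@PF*1000; Q=Q[d>0]; x,y,z=Q.T
    for o in r.pinpoint(n,'lens_round')[:1]: print(n,round(o['conf'],2),((w(c,o['at'])-P0)@PF*1000).round(1))
    for lo in range(-12,110,12):
        m=(z>lo)&(z<lo+12)&(abs(y)<24)&(x>3)&(x<24)
        if m.sum()>5: print(n,lo,m.sum(),np.percentile(Q[m][:,0],[10,50,90]).round(1),np.percentile(Q[m][:,1],[2,50,98]).round(1))
    cv2.imwrite('pics/c_%s_%d.png'%(n,1000*s['time_s']),i)
go([.571,-.232,.105],-204.5)
E
python3 chk.py; ls pics
```

```text
tcp panel [ 6.1 -0.9 93.3] lens est [10.7  0.9 14.6] [-0.7  0.1 -0.6]
scene 0.75 [-111.1  286.5   40.5]
scene -12 30 [ 7.7 17.  22.2] [-23.4   0.4  22.8]
scene 0 62 [ 7.8 15.4 22.4] [-22.    6.6  23.1]
scene 12 30 [ 8.8 15.3 15.9] [-14.5  11.7  20.1]
scene 24 33 [ 9.2 15.3 16.5] [-13.2  15.2  19.7]
scene 36 36 [ 9.2 15.7 16.7] [-17.3   9.9  20.6]
scene 48 36 [10.  13.8 15.9] [-14.7   7.4  19.2]
scene 60 21 [10.8 13.9 14.9] [-4.8 14.4 21.6]
scene 72 17 [10.6 12.9 14.9] [ 6.5 16.1 20. ]
side 0.44 [10.9  3.9 17. ]
side -12 15 [16.9 19.9 23.4] [-5.3 10.2 21. ]
side 0 11 [13.5 18.6 21.8] [ 3.  18.2 23.3]
side 12 10 [ 8.6 11.5 14.1] [15.2 18.3 21.2]
side 24 22 [ 5.6  7.4 14.6] [-11.1  16.7  19.9]
side 36 27 [ 5.8  6.7 13.1] [-13.7  16.1  20.7]
side 48 32 [ 6.4  8.7 14.2] [-12.4  11.6  19.8]
side 60 23 [ 8.   8.8 12.7] [-16.6   7.1  22.1]
side 72 22 [ 8.6  9.7 13.6] [-5.  14.9 21.9]
side 84 7 [ 6.7  9.7 22.9] [-11.7  19.9  22.2]
side 96 26 [ 4.4  8.3 15. ] [-13.2  -8.6  23.6]
side 108 53 [ 4.9  9.2 17.6] [-21.5  -9.1  23. ]
t 13.62 tcp [ 0.5699 -0.2318  0.1226] rot [180.    1.1 155.6] w 0.0195 tool shift [-0.0008  0.0002  0.0176] spin 0.1
b2.png
both.png
c_scene_13416.png
c_side_13416.png
l4.png
s2.png
s5.png
s5c.png
scene0.png
side0.png
side2.png
w1.png
w3.png
w5.png
```

{"op": "send_rows", "data": {
  "motion": [
    {"travel": [-0.0008, 0, 0.004], "spin": 0},
    {"travel": [-0.0008, 0, 0.004], "spin": 0},
    {"travel": [-0.0005, 0, 0.003], "spin": 0}
  ]
}}

```text
time_s: 13.87
tcp_pos: [0.5736, -0.2329, 0.1138]
eef_rot: [179.9, 1.4, 155.7]
contact_force: [-0.1, -0.5, -1.1]
gripper_width: 0.0194
```

{"op": "send_rows", "data": {
  "motion": [
    {"travel": [-0.0003, 0, 0.002], "spin": 0},
    {"travel": [-0.0003, 0, 0.002], "spin": 0}
  ]
}}

```text
time_s: 14.03
tcp_pos: [0.5744, -0.2332, 0.1097]
eef_rot: [179.9, 1.5, 155.7]
contact_force: [0.2, 0.2, -0.6]
gripper_width: 0.0193
```

```bash
python3 chk.py
```

```text
tcp panel [ 6.1 -0.1 82.2] lens est [10.7  1.7  3.5] [ 0.2  0.2 -0.6]
scene 0.62 [11.3  0.2  0.1]
scene -12 18 [11.7 17.8 21.4] [-21.    2.4  19.4]
scene 0 68 [ 8.2 16.6 22.4] [-21.    9.8  23.8]
scene 12 27 [ 9.6 15.8 17.1] [-15.2  17.3  20.7]
scene 24 40 [ 8.7 16.1 17.1] [-14.7  13.8  21.4]
scene 36 36 [10.2 14.4 16.5] [-11.4  10.1  19.5]
scene 48 19 [10.7 14.4 15.2] [ 1.5 16.3 20.4]
scene 60 16 [10.8 12.9 15. ] [12.2 17.2 21.1]
side 0.57 [7.5 3.8 4.5]
side -12 11 [15.4 21.1 22.7] [-5.  13.4 22.7]
side 0 16 [13.3 19.4 23.2] [-6.6 17.6 22.8]
side 12 9 [ 8.8 11.4 13.9] [17.4 18.8 21.6]
side 24 20 [ 5.3  8.4 13.4] [-8.7 17.7 21.4]
side 36 30 [ 5.3  7.5 12.3] [-13.3  11.   20.6]
side 48 22 [ 6.9  7.9 11.2] [-16.2   8.   21.7]
side 60 17 [ 7.2  9.4 11.8] [-4.7 15.7 21.7]
side 72 6 [ 4.6  7.2 11.7] [-11.4   5.5  22.5]
side 84 21 [ 5.   7.7 14.6] [-13.3  -9.   23.8]
side 96 50 [ 5.2  9.4 16.9] [-20.7  -9.   23.8]
side 108 46 [10.6 14.3 21.8] [-22.2  -9.9  21. ]
t 14.23 tcp [ 0.5743 -0.2332  0.1097] rot [179.9   1.4 155.7] w 0.0194 tool shift [ 0.0036 -0.0003  0.0047] spin 0.2
```

{"op": "send_rows", "data": {
  "motion": [
    {"travel": [0.0015, 0, 0.001], "spin": 0},
    {"travel": [0.0015, 0, 0.001], "spin": 0},
    {"travel": [0.001, 0, 0.001], "spin": 0}
  ]
}}

```text
time_s: 14.48
tcp_pos: [0.5709, -0.2316, 0.107]
eef_rot: [179.9, 1.5, 155.7]
contact_force: [-1.1, 1.4, 4.7]
gripper_width: 0.0192
```

{"op": "send_rows", "data": {
  "motion": [
    {"travel": [0.0005, 0, 0.001], "spin": 0},
    {"travel": [0.0003, 0, 0.001], "spin": 0}
  ]
}}

```text
time_s: 14.65
tcp_pos: [0.5704, -0.2311, 0.1065]
eef_rot: [179.9, 1.6, 155.7]
contact_force: [-2.7, 1.2, 7.9]
gripper_width: 0.0196
```

{"op": "send_rows", "data": {
  "motion": [
    {"travel": [0.0015, 0, 0.0003], "spin": 0},
    {"travel": [0.0012, 0, 0.0003], "spin": 0}
  ]
}}

```text
time_s: 14.82
tcp_pos: [0.5688, -0.2302, 0.1067]
eef_rot: [179.9, 1.7, 155.7]
contact_force: [2.1, -1.4, -0.3]
gripper_width: 0.0191
```

```bash
python3 chk.py | grep -v "^side [-0-9]"; python3 - <<'E'
import cv2,glob
f=sorted(glob.glob('pics/c_scene_*'))[-1]; a=cv2.imread(f)[90:200,200:330]; b=cv2.imread(f.replace('scene','side'))[130:240,270:400]
import numpy as np
cv2.imwrite('pics/l6.png',cv2.resize(np.vstack([a,b]),None,fx=2.7,fy=2.7,interpolation=cv2.INTER_CUBIC))
E
```

```text
tcp panel [-0.9  0.4 82.8] lens est [3.7 2.2 4.1] [ 2.1 -1.4 -0.3]
scene 0.59 [ 93.3  97.5 -94.2]
scene -12 22 [ 7.3 15.8 23. ] [-22.9   3.   23.5]
scene 0 87 [ 9.1 14.8 22.1] [-20.9   5.3  21.8]
scene 12 34 [ 4.9 10.3 11.7] [-15.8  13.9  21.1]
scene 24 33 [ 4.3 10.9 11.5] [-15.  12.  21.]
scene 36 35 [ 5.3  8.7 11.4] [-10.2   8.2  22.6]
scene 48 20 [5.9 8.3 9. ] [-0.4 14.1 21.9]
scene 60 15 [4.2 6.9 9.4] [12.4 17.8 21.1]
t 15.02 tcp [ 0.5688 -0.2302  0.1067] rot [179.9   1.7 155.7] w 0.0193 tool shift [-0.0027 -0.0008  0.0018] spin 0.2
```

View pics/l6.png

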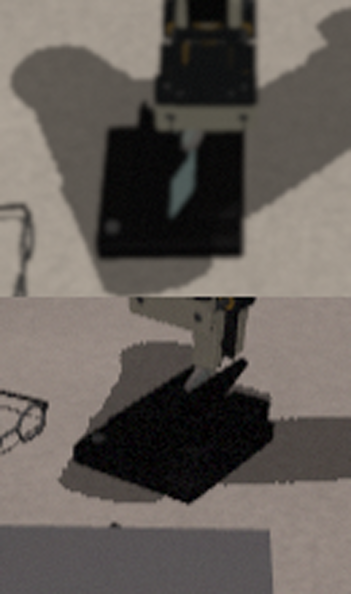

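The lens is against the face: foot front at 10.8 mm, so origin about 5.5 mm, and the contact force is along the face normal. Easing it 1–2 mm down the slope onto the ledge.

{"op": "send_rows", "data": {
  "motion": [
    {"travel": [-0.0005, 0, 0.0015], "spin": 0},
    {"travel": [-0.0005, 0, 0.0012], "spin": 0}
  ]
}}

```text
time_s: 15.18
tcp_pos: [0.5696, -0.2304, 0.1058]
eef_rot: [179.9, 1.7, 155.8]
contact_force: [-8.9, 7.6, 21.5]
gripper_width: 0.019
```

{"op": "send_rows", "data": {
  "motion": [
    {"travel": [-0.0004, 0, 0.0012], "spin": 0}
  ]
}}

```text
time_s: 15.27
tcp_pos: [0.5696, -0.2304, 0.1059]
eef_rot: [179.9, 1.7, 155.8]
contact_force: [-5.1, 4.8, 13.0]
gripper_width: 0.0191
```

{"op": "send_rows", "data": {
  "motion": [
    {"travel": [0, 0, -0.0003], "spin": 0},
    {"travel": [0, 0, 0], "spin": 0}
  ],
  "squeeze": 15
}}

```text
time_s: 15.43
tcp_pos: [0.5693, -0.2301, 0.1064]
eef_rot: [179.9, 1.7, 155.8]
contact_force: [1.5, -0.2, 0.9]
gripper_width: 0.0195
```

{"op": "send_rows", "data": {
  "motion": [
    {"travel": [0, 0, 0], "spin": 0},
    {"travel": [0, 0, 0], "spin": 0},
    {"travel": [0, 0, 0], "spin": 0},
    {"travel": [0, 0, 0], "spin": 0}
  ],
  "gripper": -0.2
}}

```text
time_s: 15.77
tcp_pos: [0.5676, -0.2299, 0.1046]
eef_rot: [179.9, 1.4, 155.7]
contact_force: [0.4, -0.3, -0.3]
gripper_width: 0.034
```

```bash
python3 chk.py | grep -v "^side [-0-9]"
```

```text
tcp panel [-3.   0.1 81.5] lens est [1.6 1.9 2.8] [ 0.4 -0.3 -0.3]
scene 0.69 [ 5.6  2.2 -3.2]
scene -12 23 [ 9.8 15.  20.9] [-19.2   6.5  23.2]
scene 0 82 [ 7.7 13.5 21.9] [-22.    3.2  23.4]
scene 12 34 [ 5.8 10.8 11.9] [-13.8  10.4  21.6]
scene 24 35 [ 4.1 10.6 11.4] [-13.2  15.1  21.8]
scene 36 29 [ 4.9  8.4 11. ] [-7.8  9.6 19.3]
scene 48 18 [4.8 8.2 9.1] [ 4.3 18.6 22.7]
scene 60 12 [5.4 7.9 9.3] [11.7 20.4 22.5]
t 15.97 tcp [ 0.5679 -0.2299  0.1049] rot [179.9   1.5 155.7] w 0.035 tool shift [-0.0037 -0.0006 -0.    ] spin 0.2
```

Released; the lens has stayed put. Lift straight up and check.

{"op": "send_rows", "data": {
  "motion": [
    {"travel": [0, 0, -0.01], "spin": 0},
    {"travel": [0, 0, -0.02], "spin": 0},
    {"travel": [0, 0, -0.03], "spin": 0},
    {"travel": [0, 0, -0.04], "spin": 0},
    {"travel": [0, 0, -0.04], "spin": 0}
  ]
}}

```text
time_s: 16.38
tcp_pos: [0.5591, -0.2277, 0.2417]
eef_rot: [-179.8, 0.4, 155.7]
contact_force: [0.8, 0.1, -0.6]
gripper_width: 0.0355
```

{"op": "send_rows", "data": {
  "motion": [
    {"travel": [0.03, 0, -0.02], "spin": 0},
    {"travel": [0.03, 0, 0], "spin": 0},
    {"travel": [0, 0, 0], "spin": 0},
    {"travel": [0, 0, 0], "spin": 0}
  ]
}}

```text
time_s: 16.72
tcp_pos: [0.5066, -0.2038, 0.2767]
eef_rot: [180.0, 1.5, 155.7]
contact_force: [-0.1, -0.3, 0.6]
gripper_width: 0.035
```

```bash
python3 chk.py | grep -v "^side [-0-9]"; python3 - <<'E'
from h import *
look('scene',['lid_handle','lens_square','lens_narrow','spectacles','spray','screwdriver'])
c,i,d=look('wrist',['lens_round','tab'],'w7.png'); Q=(cloud(c,d)-P0)@PF*1000
for o in r.pinpoint('wrist','lens_round')[:1]: print(o['conf'],((w(c,o['at'])-P0)@PF*1000).round(1))
E
```

```text
tcp panel [ 25.6  -1.4 263.7] lens est [ 30.2   0.4 185. ] [-0.1 -0.3  0.6]
scene 0.75 [3.7 1.4 1.1]
scene -12 27 [ 9.8 17.  22.4] [-22.6   5.5  22. ]
scene 0 82 [ 8.1 13.5 21.1] [-22.2   5.1  22.2]
scene 12 33 [ 6.  10.8 11.4] [-13.9  11.5  21.7]
scene 24 30 [ 6.2 10.1 11.3] [-14.1   8.6  21.4]
scene 36 35 [ 6.7  8.8 10.7] [-12.9   6.6  20.1]
scene 48 30 [6.8 8.5 9.3] [-16.1   8.7  22.6]
scene 60 30 [5.1 8.3 9.2] [-13.6  12.7  21.4]
scene 72 28 [ 4.1  8.9 11.1] [-5.7  9.9 14.1]
scene 84 36 [ 3.8  8.  11.2] [-5.9  6.1 14.6]
t 16.92 tcp [ 0.507  -0.2041  0.2741] rot [-180.     1.3  155.7] w 0.035 tool shift [-0.066   0.001   0.1706] spin 0.2
scene lid_handle 0.56 [0.5538 0.3023 0.1555]
scene lid_handle 0.31 [0.6192 0.0603 0.0157]
scene lens_square 0.83 [0.6181 0.0617 0.0153]
scene lens_square 0.69 [ 0.5725 -0.2304  0.1102]
scene lens_narrow 0.77 [0.6089 0.1036 0.0148]
scene spectacles 0.7 [ 0.7591 -0.2119  0.0016]
scene spray 0.86 [ 0.7712 -0.0108 -0.0037]
scene screwdriver 0.8 [ 0.4047 -0.0459  0.0007]
wrist lens_round 0.85 [ 0.614  -0.2493  0.0394]
wrist lens_round 0.64 [ 0.5722 -0.2293  0.1083]
wrist tab 0.65 [ 0.5711 -0.2292  0.108 ]
wrist tab 0.29 [0.6143 0.056  0.0163]
0.85 [ 7.9  1.7 -0.1]
```

View pics/w7.png

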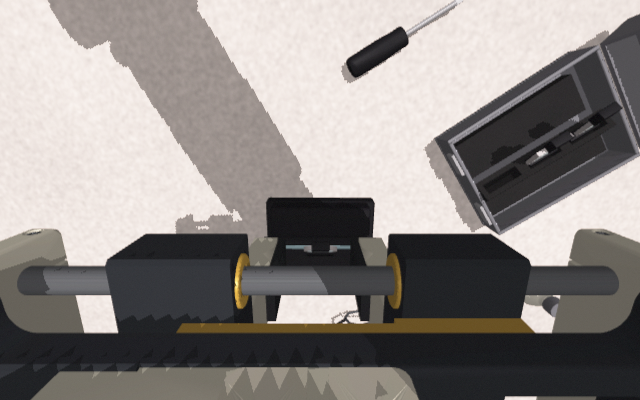

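The wrist view shows the lens standing centred on the panel at (320,247), with the fingers clear of it. All checks agree, so I'm handing in.

```bash
python3 -c "
from plant import r
print(r.close_job())"
```

```text
the job is handed in; nothing more can be done
None
```

The round lens is standing on the inspection stand, released, and the lid is open. I handed the job in at about 17 s of the 58 s; `close_job` gives no verdict.

- **Lid:** I swung it by its bar to about 1.4 rad and let go, and it fell the rest of the way. The handle was last seen at about (0.554, 0.302, 0.156), which fits the lid resting at its stop.
- **Lens:** It was in the case's right-hand slot (y = -60). The moves cannot tilt the tool, so I gripped the tab across its width with the tool vertical and kept the lens at its 30° slope. I pulled it out along that slope, turned it to the stand, set it down and let go. The highest set-down force I read was about 25 N.
- **Placement checks, in the panel frame:** the scene camera put the lens origin at about (3.7, 1.4, 1.1) mm and the wrist camera at (7.9, 1.7, -0.1) mm. Depth along the foot, head and tab gave about 5.5 mm off the face, with the lens parallel to the panel.
- **Other things:** the other two lenses, the spectacles, the spray bottle and the screwdriver were found within a few mm of where they started.
- **Readings that disagreed:** a few network reports were plainly wrong. In two checks during placing, the scene camera found the round lens far off the stand, and in the last check it reported a second "square lens" where the round lens's tab is. I set these aside because the depth readings and the pictures disagreed with them.

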